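# Jar lid into the recycling caddy

## Task

Push the loose brass jar lid off the caddy's ledge and down into the recycling caddy: with one finger push the spring flap open and keep it down, and with the other finger push the lid over the ledge's edge into the open mouth, then come away so that the flap closes by itself over the lid. Only push the lid: do not pick it up, and do not push it onto the flap while that is shut. Leave the jam jar, mug and shaker where they stand.

Things in the scene. Friction and masses are not known exactly. Their poses are not given: they have to be found in the camera images.
- caddy: White hollow box fixed to the worktop, 260 (x) by 180 (y) mm. Origin: centre of underside, z up. Top: a rimless level ledge 150 mm up, x +20 to +130 mm, 6 mm thick; then the mouth (y -70 to +70 mm, white frame around) on a slope rising to 185 mm at x -94 mm, filled by the grey flap when shut; then a level strip to x -130 mm. The cavity is empty and reaches under the ledge.
- ledge_edge (a point): Middle of the straight edge between ledge and mouth, on the ledge's top: caddy x = +20 mm, y = 0, z = 150 mm. Axes as the caddy's. The edge runs along y; the mouth lies towards -x.
- flap (a joint): Angle (rad) of the grey plastic flap, 116 by 136 (y) by 4 mm: 0 shut (sloping 0.3 rad, flush within 2 mm with its frame, low free end beside the ledge); 0.95 fully in. Hinge along y at the mouth's high end (caddy x -94, z 185 mm); the free end swings down into the caddy. Spring: 0.13 N m shut, 0.22 fully in (1.1 N at the free end, more nearer the hinge). The lid's weight does not open it.
- flap_tip (a point): Middle of the flap's free end on its top face, 118 mm from the hinge line; moves with the flap. x along the flap away from the hinge.
- jar_lid: Brass-coloured metal jar lid, a solid flat disc 44 mm across and 16 mm high, about 25 g, lying on the ledge with its rim 8 to 38 mm from the mouth. Origin: centre of its underside, z up.
- lid_center (a point): Centre of the jar lid, 8 mm above its underside.
- jam_jar: Bystander: amber jam jar with a brass cap, 64 mm across, 100 mm high, on the worktop beside the caddy. Origin: centre of its underside.
- mug: Bystander: white mug, 76 mm across with a handle on its own +y side, 90 mm high, on the worktop beside the caddy. Origin: centre of its underside.
- shaker: Bystander: glass salt shaker with a steel cap, 44 mm across, 85 mm high, on the worktop beside the caddy. Origin: centre of its underside.
Mind the look-alikes: they are no part of the job. What is meant by the jar_lid is not white, and is the smaller of those in its own colour.

How it is judged:
On the way, in this order (a step that is already met when the one before it is completed fails the run):
1. the flap is pushed open (over 0.15 rad) while the lid still lies on the ledge (value of joint flap above 0.15 rad and x of lid_center in the frame of caddy above 0.02 m and z of lid_center in the frame of caddy above 0.15 m), for 0.1 s.
2. the lid has gone down through the mouth while the flap is held open (over 0.15 rad) (value of joint flap above 0.15 rad and z of lid_center in the frame of caddy below 0.115 m and x of lid_center in the frame of caddy between -0.125 and 0.125 m and y of lid_center in the frame of caddy between -0.085 and 0.085 m), for 0.05 s.
At the end, for the whole second after the job is handed in: The jar lid lies at rest inside the caddy (its centre within the walls and below 90 mm above the caddy's underside) and the flap has closed by itself (under 0.06 rad) (x of lid_center in the frame of caddy between -0.125 and 0.125 m and y of lid_center in the frame of caddy between -0.085 and 0.085 m and z of lid_center in the frame of caddy below 0.09 m and linear speed of jar_lid below 0.02 m/s and value of joint flap below 0.06 rad); the robot touches nothing.
It fails at once if the lid is lifted (its centre more than 40 mm above the ledge's top) (z of lid_center in the frame of caddy above 0.19 m).
It fails at once if the lid is pushed onto the shut flap (its centre over 8 mm past the edge, still at ledge height, with the flap under 0.1 rad) (x of lid_center in the frame of caddy below 0.012 m and z of lid_center in the frame of caddy above 0.148 m and value of joint flap below 0.1 rad).
It fails at once if the jam jar is displaced by more than 15 mm (distance of jam_jar from where it was at the start of the episode above 0.015 m).
It fails at once if the mug is displaced by more than 15 mm (distance of mug from where it was at the start of the episode above 0.015 m).
It fails at once if the shaker is displaced by more than 15 mm (distance of shaker from where it was at the start of the episode above 0.015 m).
It also fails if it takes over 51 s, if anything falls off the work surface, if the arm or the gripper's body presses on something with over 40 N, if the wrist force passes 120 N, or if a joint passes its speed limit or range.

## Robot

A 6-joint arm with a two-finger parallel gripper is mounted at the origin on the work surface. World frame = base frame: x ahead of the robot, y to its left, z up, the work surface at z = 0. Lengths are in m, angles in rad, forces in N, time in s.
With the tool pointing down it reaches from about 0.225 to 0.875 m from the base axis. Payload 3.4 kg.
Tool frame: the origin (TCP) lies midway between the tips of the shut fingers; the grasp point (between the pads) lies 19 mm behind it (pinch_z is the distance from the TCP to the grasp point, in m); z points along the fingers, y is the line along which they close (so a half turn about z gives the same grasp; the last joint's range is limited). The gripper opens to 85 mm and grips with 20 to 120 N. Pads are 22 mm wide; open, the fingers measure 114 mm over their backs; the gripper's body (76 mm by 85 mm) begins 54 mm behind the grasp point. The pads swing forward as they close: fully open they stand 13 mm farther back than shut.
Start: joints at [-0.121, 0.276, 1.505, -0, 1.361, -0.121], TCP at [0.575, -0, 0.231] pointing down, gripper open.
Joint ranges: [-2.89, 2.89], [-0.75, 2.08], [0.22, 2.7], [-1.18, 4.32], [0.11, 2.71], [-2.7, 2.7]. Speed limits (rad/s): [2.57, 2.57, 3.14, 3.14, 3.14, 3.14].

## Interface

Orientations are given as a unit quaternion [w, x, y, z].
In Python, from rig import get_state, get_image, sign_off, pinch_z gives the robot as it stands.
- The arm moves only by the tool send_rows, never from a script. Its argument "steps" is one flat list of numbers, 5 for each row, row after row: the gripper's target within -1 to 1 (fully open at 1, half-way at 0, shut at -1), then the shift along the tool's x, y, z in cm, then the turn about the tool's z in degrees. In form: [gripper, x, y, z, roll, gripper, x, y, z, roll, ...]. A call has 1 to 12 rows; each row shifts and turns the commanded pose from where the row before left it, along the tool's axes as they then stand; what a row does not reach is not made up. A row lasts 1/10 s, in which the tool goes at most 50 mm and 8.59 degrees, less where a joint would pass 70% of its speed; a pose out of reach is approached as far as the arm can. A call is refused whole if a number of a shift passes 5 or a number of a turn 8.59, either way. A call with a gripper value outside its range is refused whole. The fingers move at their own pace and stop on an object; "newtons" is the grip in N (left out, the last holds). Time passes only in rows, so rows that do not move let the fingers close. It gives the time, the measured TCP pose, the force, the opening and the grip force at its end, in the units of the state.
- get_state(): the state, without advancing time (a new reading comes with each control period).
- get_image(name): name is "scene" or "side" or "wrist"; returns a dict with "color" (420x560x3 uint8, red, green, blue), "mtx" (3x3 intrinsics, pixels), "T" (4x4, takes a point from camera to world coordinates); the wrist camera has in their place "mount" (4x4, takes a point from camera to tool coordinates, whose origin is the TCP and whose axes are the flange's). Camera axes: x right, y down, z forward; pixel columns grow to the right and rows downward; lengths in m; the calibration is good to about 2 mm. A picture is of the moment at which its call begins: read the wrist's pose just before it. There is no depth.
- sign_off(): hands the job in; it is judged then, once.
The state is a dict: "clock": time; "qpos": joint angles; "qd": joint speeds; "effort": joint torques, N m; "position": TCP position; "ee_rot": TCP orientation; "contact_force": force on the tool from outside, world axes, zero at the start; "moment": the same for the moment, N m; "width": finger opening in m; "gripper_force": force on a finger pad.
Only numpy, scipy, OpenCV 4.12 (cv2) and the standard library are available. Lean on these libraries where they do the work, as an engineer would, in place of code of your own. Each camera call takes 0.05 s, during which the arm holds its last target. There are 200 camera calls.

## Working session

There is one attempt and no reset: what is moved stays moved. The work goes in short steps, Python scripts to look and compute and a tool call to move; the robot and the scene stay as the last step left them, time stands still between calls to the robot, and variables do not carry over. Pictures are saved under pics/ and viewed, at most 10 in all, crops included, and the job is handed in when it is done.

Besides the shell and the picture viewer there is one more tool, called after "Call:" as name(argument=value, ...) on one line, values as JSON. send_rows: Moves the arm, as the interface text tells. Its arguments: {"type":"object","properties":{"steps":{"type":"array"},"newtons":{"type":"number"}},"required":["steps"]}

```bash
mkdir -p pics; python3 - <<'E'
from rig import *
import cv2,numpy as np
s=get_state();print(s['position'],s['ee_rot'],s['width'],pinch_z)
for n in("scene","side","wrist"):
    g=get_image(n);cv2.imwrite(f'pics/{n}.png',g['color'][...,::-1])
    np.savez(n+'.npz',**g);print(n,g['mtx'].tolist(),np.round(g.get('T',g.get('mount')),4).tolist())
E
```

```text
[5.74467456e-01 7.52133625e-05 2.30422439e-01] [-7.36680570e-04  7.07098570e-01  7.07114373e-01 -5.77928812e-04] 0.08514736083771543 0.0187
scene [[496.5443057693746, 0.0, 286.98678034011834], [0.0, 496.5443057693746, 212.78735234609195], [0.0, 0.0, 1.0]] [[0.8404, 0.4711, -0.268, 0.9023], [0.542, -0.7349, 0.4078, -0.3884], [-0.0049, -0.4879, -0.8729, 1.0538], [0.0, 0.0, 0.0, 1.0]]
side [[485.92586154860965, 0.0, 277.34660511962426], [0.0, 485.92586154860965, 208.83239326552516], [0.0, 0.0, 1.0]] [[-0.9965, -0.0443, 0.0715, 0.5407], [-0.0836, 0.6116, -0.7868, 0.7681], [-0.0089, -0.79, -0.6131, 0.6998], [0.0, 0.0, 0.0, 1.0]]
wrist [[292.22378319306915, 0.0, 275.6745127298988], [0.0, 292.22378319306915, 211.5845788828678], [0.0, 0.0, 1.0]] [[0.0004, -0.9633, -0.2685, 0.0675], [1.0, 0.0007, -0.001, 0.0002], [0.0012, -0.2685, 0.9633, -0.1416], [0.0, 0.0, 0.0, 1.0]]
```

View pics/scene.png

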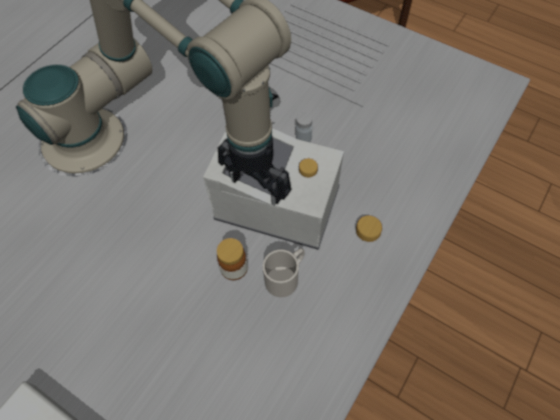

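View pics/side.png

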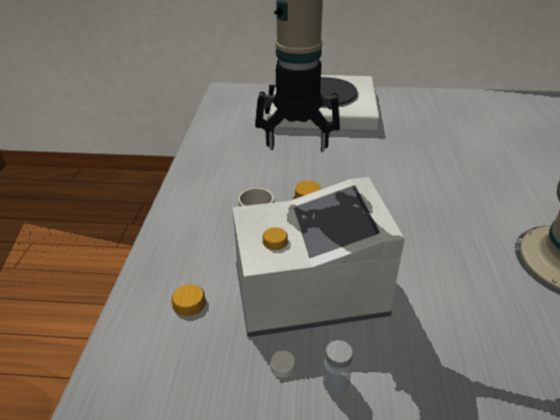

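View pics/wrist.png

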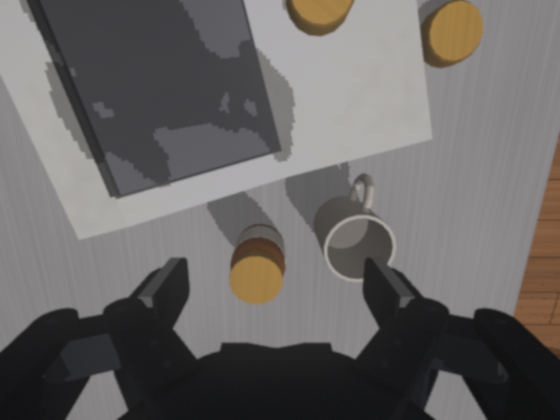

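The wrist view shows the caddy's corners at (432,138) and (80,238), and the mouth's corners at (282,150) and (117,197). 

Brass candidates:
- Disc on the ledge: side (275,238), scene (308,167).
- Larger disc on the worktop: side (188,300), scene (369,228).
- Jam jar cap: side (308,190).

The one on the ledge fits, being smaller and lying on the caddy. I'll confirm it in a crop.

```bash
python3 - <<'E'
import cv2
a=cv2.imread('pics/side.png')[170:350,160:410]
cv2.imwrite('pics/c1.png',cv2.resize(a,None,fx=3.2,fy=3.2,interpolation=cv2.INTER_CUBIC))
E
```

```text
(no output)
```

View pics/c1.png

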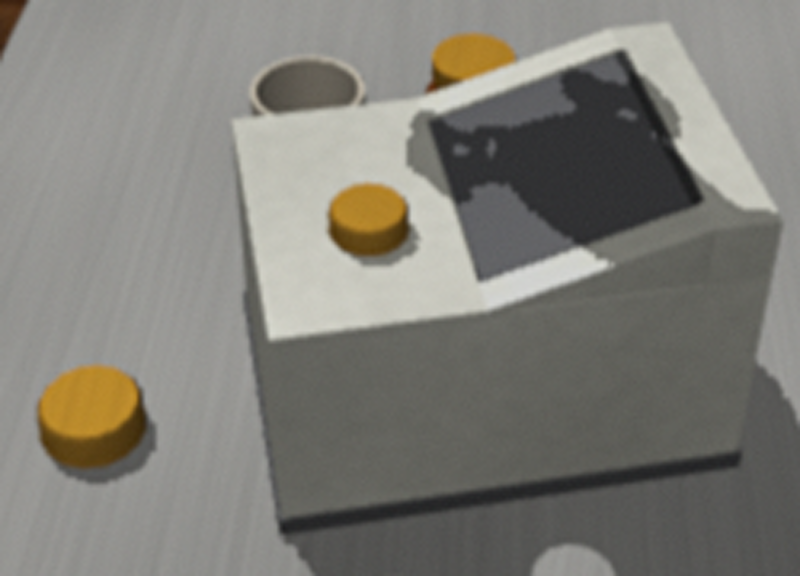

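The crop shows the ledge lid with its top centre at crop (369,213). It is clearly smaller than the worktop disc at (92,402), so it's the jar lid. The flap is shut.

```bash
cat > geo.py <<'E'
import numpy as np
from scipy.optimize import least_squares
from scipy.spatial.transform import Rotation as R
def cams(pos=None,q=None,f='wrist.npz'):
    c={}
    for n in('scene','side'):
        g=np.load(n+'.npz');c[n]=(g['mtx'],g['T'])
    if pos is not None:
        g=np.load(f);T=np.eye(4);T[:3,:3]=R.from_quat(np.roll(q,-1)).as_matrix();T[:3,3]=pos
        c['wrist']=(g['mtx'],T@g['mount'])
    return c
def proj(c,P):
    K,T=c;p=(np.asarray(P)-T[:3,3])@T[:3,:3];p=p@K.T;return p[...,:2]/p[...,2:]
def ray(c,uv,z):
    K,T=c;d=T[:3,:3]@np.linalg.solve(K,[*uv,1]);return T[:3,3]+d*(z-T[2,3])/d[2]
def cad(p,P):
    c,s=np.cos(p[2]),np.sin(p[2]);P=np.asarray(P,float);return P@np.array([[c,s,0],[-s,c,0],[0,0,1]])+[p[0],p[1],0]
E
python3 - <<'E'
from geo import *
C=cams([.574467,.000075,.230422],[-7.3668e-4,.7070986,.7071144,-5.779e-4])
o=lambda u,v:(u/3.2+160,v/3.2+170)
M=.001
side=[((130,90,150),o(268,340)),((130,-90,150),o(235,121)),((-130,90,185),o(778,218)),((-130,-90,185),o(668,25)),((130,90,0),o(284,530)),((-130,90,0),o(740,462)),((20,-70,150),o(431,122)),((20,70,150),o(482,281)),((-94,70,185),o(700,203)),((-94,-70,185),o(625,52))]
wr=[((130,-90,150),(432,138)),((-130,-90,185),(80,238)),((20,-70,150),(281,150)),((-94,-70,185),(117,197))]
def res(p,sep=False):
    r=[np.ravel([proj(C[n],cad(p,np.array(a)*M))-b for a,b in L]) for n,L in(('side',side),('wrist',wr))]
    return r if sep else np.concatenate(r)
s=least_squares(res,[.6,.15,.2],loss='soft_l1');p=s.x
print(p,np.degrees(p[2]));[print(np.round(x.reshape(-1,2),1).tolist()) for x in res(p,1)]
inv=lambda w:(np.array([[np.cos(p[2]),np.sin(p[2])],[-np.sin(p[2]),np.cos(p[2])]])@(w[:2]-p[:2]))
for nm,c,uv,z in[('lid','side',o(369,213),.166),('lid','scene',(308,166),.166),('jar','side',o(475,58),.1),('jar','wrist',(256,283),.1),('mug','side',o(307,90),.09),('mug','wrist',(360,247),.09),('shk','side',(339,352),.085)]:
    w=ray(C[c],uv,z);print(nm,c,np.round(w,4),np.round(inv(w)*1000,1))
np.save('p.npy',p)
E
```

```text
[0.54071775 0.11639953 0.2592818 ] 14.855752715875814
[[-0.1, -0.6], [-1.5, -0.9], [1.3, 0.5], [-0.5, -1.3], [-0.7, 0.2], [-2.1, 0.3], [-2.5, -1.5], [-1.4, 0.2], [-0.1, -0.1], [-2.3, -1.7]]
[[0.4, -1.0], [-3.6, 0.6], [-0.2, -0.7], [-3.4, 0.9]]
lid side [0.6    0.1585 0.166 ] [68.1 25.5]
lid scene [0.6051 0.1482 0.166 ] [70.4 14.2]
jar side [ 0.5507 -0.0781  0.1   ] [ -40.2 -190.5]
jar wrist [ 0.5537 -0.0852  0.1   ] [ -39.1 -198.2]
mug side [ 0.6599 -0.0479  0.09  ] [  73.1 -189.4]
mug wrist [ 0.6614 -0.049   0.09  ] [  74.3 -190.8]
shk side [0.4914 0.32   0.085 ] [  4.5 209.5]
```

The caddy fit is good to about 1–2 mm, with yaw 14.9°. The two lid estimates disagree by about 1 cm, so I'll take a wrist view from over the lid.

Call:
send_rows(steps=[1,0,0,-3,0,1,4,1,0,0,1,4,1,0,0,1,4,1,0,0,1,3.3,0,0,0,1,0,0,0,-7.43,1,0,0,0,-7.43,1,0,0,0,0,1,0,0,0,0])

```text
clock: 1.05
position: [0.6049, 0.1529, 0.261]
ee_rot: [-0.0, 0.611, 0.792, -0.0]
contact_force: [0.9, -0.1, 0.3]
width: 0.0852
gripper_force: 0.0
```

```bash
python3 - <<'E'
from rig import *
import cv2,numpy as np
s=get_state();print(s['position'],s['ee_rot'],s['width'],s['contact_force'])
g=get_image('wrist');cv2.imwrite('pics/w2.png',g['color'][...,::-1]);np.savez('w2.npz',**g,pos=s['position'],q=s['ee_rot'])
E
```

```text
[0.60488094 0.15294642 0.26100319] [-1.99174197e-04  6.10820030e-01  7.91769416e-01 -2.07053634e-04] 0.08515738229786494 [ 0.85444945 -0.10424568  0.25157378]
```

View pics/w2.png

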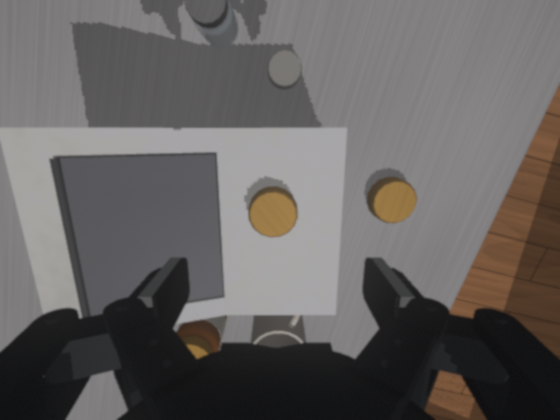

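The view shows the lid at (273,213), with the ledge corners at (346,127) and (337,315) and the mouth corners at (217,153) and (224,297). Next I'll refit from this close view.

```bash
python3 - <<'E'
from geo import *
import cv2
g=np.load('w2.npz');C=cams(g['pos'],g['q'])['wrist']
L=[((130,90,150),(346,127)),((130,-90,150),(337,315)),((20,70,150),(217,153)),((20,-70,150),(224,298)),((-94,70,185),(61,157)),((-130,90,185),(0,128))]
f=lambda p:np.ravel([proj(C,cad(p,np.array(a)*.001))-b for a,b in L])
s=least_squares(f,np.load('p.npy'),loss='soft_l1');p=s.x;print(p,np.degrees(p[2]),np.round(f(p),1))
h=cv2.cvtColor(g['color'],cv2.COLOR_RGB2HSV);m=cv2.inRange(h,(8,110,60),(30,255,255));m[:,:235]=0;m[:,320:]=0;m[:150]=0;m[260:]=0
P=cv2.findNonZero(m)[:,0];print(P.min(0),P.max(0),P.mean(0))
# fit silhouette of disc
a=np.linspace(0,6.2832,60);circ=np.c_[np.cos(a),np.sin(a)]*.022
def sil(c):
    q=np.vstack([np.c_[circ+c,np.full(60,z)] for z in(.15,.166)]);u=proj(C,q);return np.r_[u.min(0)-P.min(0),u.max(0)-P.max(0)-1]
r=least_squares(sil,[.6,.155]);c=r.x;print('lid',c,r.fun)
R2=np.array([[np.cos(p[2]),np.sin(p[2])],[-np.sin(p[2]),np.cos(p[2])]])
print('lid caddy',R2@(c-p[:2])*1000,'tcp caddy',R2@(g['pos'][:2]-p[:2])*1000)
np.save('p2.npy',p)
E
```

```text
[0.54311576 0.11512292 0.26080751] 14.943169816407893 [ 2.5  0.5  0.1  0.6  0.5 -0.5  1.7  0.1 -7.6 -0.4 -2.4  0.5]
[250 191] [295 235] [272.64902676 213.16605839]
lid [0.60315808 0.15000742] [-3.04852001 -4.15354289  3.04000916  4.46962692]
lid caddy [67.0071629  18.22221854] tcp caddy [69.42960909 20.61756689]
```

Lid at caddy (67,18). I'll place the rear finger just behind it (inner face at x≈96) and the front finger over the flap's free end, then go down.

Call:
send_rows(steps=[1,-0.24,-1.6,4,0,1,0,0,3,0,1,0,0,2,0,1,0,0,1,0,1,0,0,0.5,0,1,0,0,0.5,0,1,0,0,0.4,0,1,0,0,0,0,1,0,0,0,0])

```text
clock: 2.0
position: [0.5906, 0.1466, 0.1479]
ee_rot: [0.0, 0.61, 0.793, 0.0]
contact_force: [0.0, -0.8, 0.5]
width: 0.0862
gripper_force: 0.0
```

```bash
python3 - <<'E'
from rig import *
import cv2,numpy as np
from geo import *
s=get_state();print(s['position'],s['contact_force'])
g=get_image('side');a=g['color'][140:320,180:420,::-1];cv2.imwrite('pics/s3.png',cv2.resize(a,None,fx=3.2,fy=3.2,interpolation=cv2.INTER_CUBIC))
E
```

```text
[0.590592   0.14662406 0.14791641] [ 2.52139606e-04 -7.91262648e-01  5.01866891e-01]
```

View pics/s3.png

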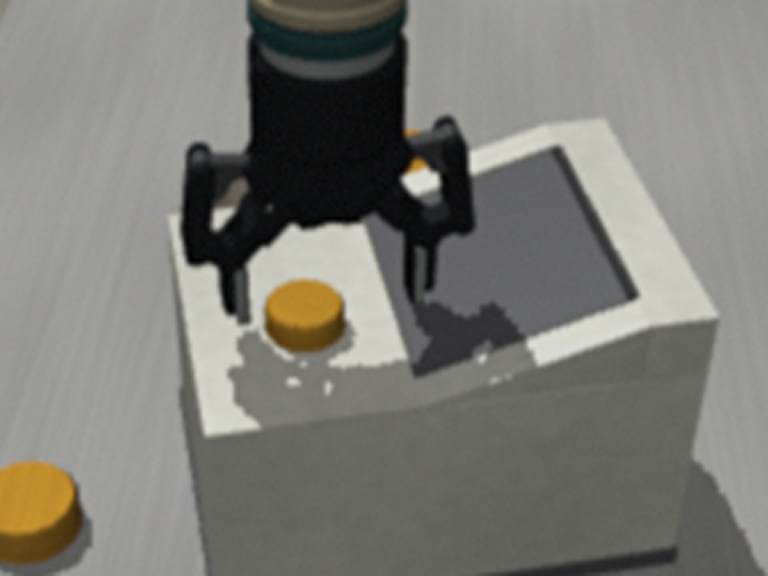

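The picture shows the rear finger tip at (243,322), just right of the ledge's far end and behind the lid at (305,310). The front finger tip is at (415,300), over the flap. I'll check the sideways alignment by projecting the tips.

```bash
python3 - <<'E'
from geo import *
import cv2
C=cams();p=np.load('p2.npy');t=np.array([.5906,.1466,.1479])
ax=np.array([np.cos(p[2]),np.sin(p[2]),0]);ay=np.array([-ax[1],ax[0],0])
z=lambda u:np.round((u-[180,140])*3.2)
for sgn in(1,-1):
  for y in(-.011,.011): print(sgn,y,z(proj(C['side'],t+sgn*.0426*ax+y*ay+[0,0,.013])))
for y in(12,18,25):
    c=cad(p,[.067,y*.001,.166]); print('lid',y,z(proj(C['side'],c)),'scene',proj(C['scene'],c).round(1), 'w',z(proj(C['side'],c+[.022,0,0])))
for n in('side','scene'):
    im=np.load(n+'.npz')['color'];h=cv2.cvtColor(im,cv2.COLOR_RGB2HSV);m=cv2.inRange(h,(8,100,50),(32,255,255))
    k,_,st,ce=cv2.connectedComponentsWithStats(m)
    for i in range(1,k):
        if 100<st[i,4]<1500: print(n,st[i],ce[i].round(1))
E
```

```text
1 -0.011 [242. 299.]
1 0.011 [248. 326.]
-1 -0.011 [399. 280.]
-1 0.011 [408. 306.]
lid 12 [299. 291.] scene [306.8 167.3] w [257. 289.]
lid 18 [300. 298.] scene [307.6 165.1] w [259. 296.]
lid 25 [303. 306.] scene [308.6 162.6] w [261. 304.]
side [294 180  27  19 308] [305.7 187.8]
side [263 227  25  23 454] [274.7 238.3]
side [172 284  33  32 862] [188.  299.8]
scene [347   0  57  24 751] [381.4   7.7]
scene [299 159  18  18 259] [307.8 167.4]
scene [356 216  26  25 509] [368.5 228. ]
scene [217 238  28  33 737] [230.6 254.5]
```

Alignment is within a few mm. I'll lower to about 3 mm over the ledge, then push towards the mouth in small steps. The front finger wedges the flap open as it goes.

Call:
send_rows(steps=[1,0,0,0.4,0,1,0,0,0.3,0,1,0,-0.5,0,0,1,0,-0.5,0,0,1,0,-0.5,0,0,1,0,-0.5,0,0,1,0,-0.5,0,0,1,0,-0.5,0,0,1,0,-0.5,0,0,1,0,-0.5,0,0,1,0,0,0,0,1,0,0,0,0])

```text
clock: 3.25
position: [0.5506, 0.1361, 0.1403]
ee_rot: [-0.001, 0.61, 0.793, -0.001]
contact_force: [-0.1, -0.4, 2.1]
width: 0.0854
gripper_force: 0.9
```

```bash
python3 - <<'E'
from rig import *
import cv2,numpy as np
s=get_state();print(s['position'],s['contact_force'])
g=get_image('side');a=g['color'][140:320,180:420,::-1];cv2.imwrite('pics/s4.png',cv2.resize(a,None,fx=3.2,fy=3.2,interpolation=cv2.INTER_CUBIC))
E
```

```text
[0.55063053 0.13608202 0.14028345] [-0.06220372 -0.39683582  2.12254009]
```

View pics/s4.png

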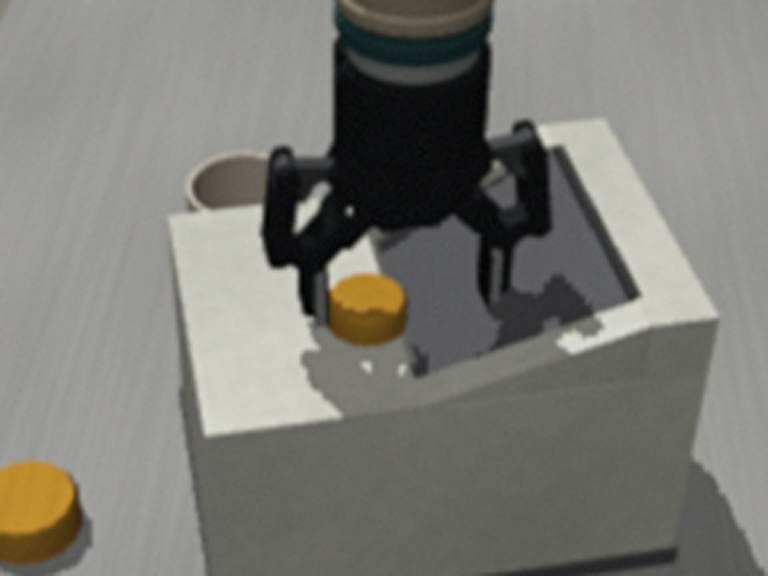

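The lid (368,300) is against the rear finger near the edge, and the flap is clearly pressed in with the lid still on the ledge. I'll keep pushing.

Call:
send_rows(steps=[1,0,-0.5,0,0,1,0,-0.5,0,0,1,0,-0.5,0,0,1,0,-0.5,0,0,1,0,-0.5,0,0,1,0,-0.5,0,0,1,0,-0.5,0,0,1,0,0,0,0,1,0,0,0,0])

```text
clock: 4.2
position: [0.5175, 0.1272, 0.1406]
ee_rot: [0.0, 0.61, 0.793, -0.0]
contact_force: [3.1, -0.2, 1.1]
width: 0.0855
gripper_force: 2.1
```

```bash
python3 - <<'E'
from rig import *
import cv2,numpy as np
s=get_state();print(s['position'],s['contact_force'])
a=get_image('side')['color'][140:320,180:420,::-1];b=get_image('wrist')['color'][90:330,10:350,::-1]
a=cv2.resize(a,(400,300),interpolation=cv2.INTER_CUBIC);b=cv2.resize(b,(400,300));cv2.imwrite('pics/s5.png',np.hstack([a,b]))
E
```

```text
[0.51748827 0.12723765 0.14056178] [ 3.0847188  -0.16229337  1.10101395]
```

View pics/s5.png

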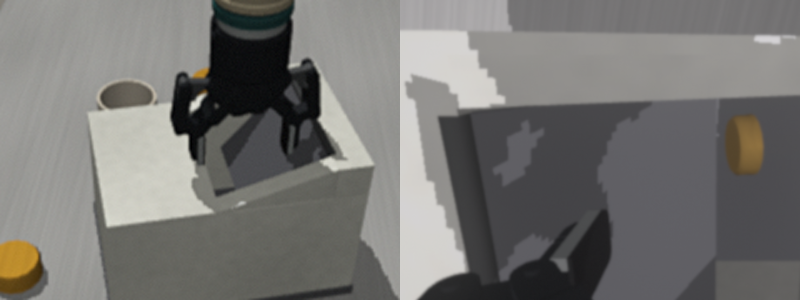

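The lid is off the ledge and inside the caddy (wrist panel at (745,145)), with the flap still held in. I'll wait a moment, then rise straight up.

Call:
send_rows(steps=[1,0,0,0,0,1,0,0,0,0,1,0,0,0,0,1,0,0,-0.5,0,1,0,0,-1,0,1,0,0,-1.5,0,1,0,0,-2,0,1,0,0,-3,0,1,0,0,-3,0,1,0,0,-3,0,1,0,0,0,0,1,0,0,0,0])

```text
clock: 5.5
position: [0.5165, 0.1271, 0.2806]
ee_rot: [-0.001, 0.61, 0.793, -0.001]
contact_force: [0.7, 0.3, -0.2]
width: 0.0856
gripper_force: 0.0
```

Call:
send_rows(steps=[1,0,0,0,0,1,0,0,0,0,1,0,0,0,0,1,0,0,0,0,1,0,0,0,0,1,0,0,0,0,1,0,0,0,0,1,0,0,0,0,1,0,0,0,0,1,0,0,0,0,1,0,0,0,0,1,0,0,0,0])

```text
clock: 6.7
position: [0.5177, 0.1273, 0.2804]
ee_rot: [0.0, 0.61, 0.793, 0.0]
contact_force: [-0.1, 0.2, -1.3]
width: 0.0851
gripper_force: 0.0
```

```bash
python3 - <<'E'
from rig import *
import cv2,numpy as np
s=get_state();print(s['clock'],s['position'],s['contact_force'])
a=get_image('side')['color'][140:320,180:420,::-1];b=get_image('wrist')['color'][:,:,::-1]
a=cv2.resize(a,(400,300),interpolation=cv2.INTER_CUBIC);b=cv2.resize(b,(400,300));cv2.imwrite('pics/s6.png',np.hstack([a,b]))
E
```

```text
6.7 [0.51768576 0.12732779 0.28035773] [-0.10279578  0.21564522 -1.26686614]
```

View pics/s6.png

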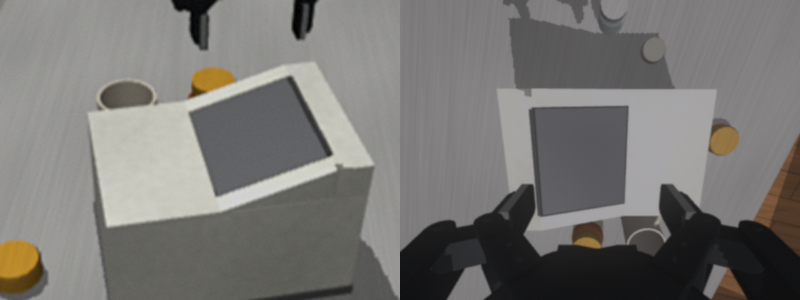

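The flap is shut, the ledge is empty and the bystanders haven't moved. I'll give the lid more time to settle, then hand in.

Call:
send_rows(steps=[1,0,0,0,0,1,0,0,0,0,1,0,0,0,0,1,0,0,0,0,1,0,0,0,0,1,0,0,0,0,1,0,0,0,0,1,0,0,0,0,1,0,0,0,0,1,0,0,0,0,1,0,0,0,0,1,0,0,0,0])

```text
clock: 8.0
position: [0.5177, 0.1273, 0.2803]
ee_rot: [0.0, 0.61, 0.793, 0.0]
contact_force: [0.5, 0.0, -0.2]
width: 0.0851
gripper_force: 0.0
```

Call:
send_rows(steps=[1,0,0,0,0,1,0,0,0,0,1,0,0,0,0,1,0,0,0,0,1,0,0,0,0,1,0,0,0,0,1,0,0,0,0,1,0,0,0,0,1,0,0,0,0,1,0,0,0,0,1,0,0,0,0,1,0,0,0,0])

```text
clock: 9.2
position: [0.5177, 0.1273, 0.2803]
ee_rot: [0.0, 0.61, 0.793, 0.0]
contact_force: [-0.5, -0.3, -0.1]
width: 0.0854
gripper_force: 0.0
```

Call:
send_rows(steps=[1,0,0,0,0,1,0,0,0,0,1,0,0,0,0,1,0,0,0,0,1,0,0,0,0,1,0,0,0,0,1,0,0,0,0,1,0,0,0,0,1,0,0,0,0,1,0,0,0,0,1,0,0,0,0,1,0,0,0,0])

```text
clock: 10.4
position: [0.5177, 0.1273, 0.2803]
ee_rot: [0.0, 0.61, 0.793, 0.0]
contact_force: [0.5, 0.7, 0.3]
width: 0.0856
gripper_force: 0.0
```

```bash
python3 -c "
from rig import *
print(sign_off())"
```

```text
the job is handed in; nothing more can be done
None
```

The brass jar lid was pushed off the ledge into the caddy with the flap held open, the flap closed by itself, the jam jar, mug and shaker look unmoved, and I handed the job in at about 10 s; no verdict came back, and with the flap shut I could not see the lid at rest.

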